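# Nip an album in the studio press

## Robot

A 6-joint arm with a two-finger parallel gripper is mounted at the origin on the work surface. World frame = base frame: x ahead of the robot, y to its left, z up, the work surface at z = 0. Lengths are in mm, angles in rad, forces in N, time in s.
With the tool pointing down it reaches from about 250 to 800 mm from the base axis. Payload 3.9 kg.
Tool frame: the origin (TCP) lies on the centre line of the jaws, within the pads' length; the fingertips stand env.tip_reach ahead of it and the grasp point (between the pads) lies 5 mm behind it (env.tip_reach is the distance from the TCP to the fingertips, in mm); z points along the fingers, y is the line along which they close (so a half turn about z gives the same grasp; the last joint's range is limited). The gripper opens to 85 mm and grips with 20 to 120 N. Pads are 22 mm wide; open, the fingers measure 114 mm over their backs; the gripper's body (76 mm by 85 mm) begins 54 mm behind the grasp point. The pads swing forward as they close: fully open they stand 13 mm farther back than shut.
Start: joints at [-1.222, 0.26, -0.138, 1.173, 0, 1.571], TCP at [179.424, -493.378, 245.304] pointing down, gripper open.
Joint ranges: [-2.78, 2.78], [-0.83, 1.72], [-1.28, 1.37], [-1.9, 2.12], [-1.57, 1.48], [-3.14, 3.14]. Speed limits (rad/s): [2.57, 2.57, 3.14, 3.14, 3.14, 3.14].

## Interface

Orientations are given as [roll, pitch, yaw] about the fixed x, y, z axes, in that order (R = Rz(yaw) Ry(pitch) Rx(roll)).
In Python, from rig import env gives the robot as it stands. Calls block until the motion is done:
- env.reach(position, orientation): joint-space move of the TCP to a pose.
- env.movel(position, max_speed=150, ori=None, until_force=None): straight line of the TCP; ori=None keeps the orientation; max_speed is the mean speed in mm/s. With until_force (N) it stops when the force on the tool has changed by that much, and returns True; else False.
- env.move_j(angles): joint-space move.
- env.gripper_to(opening, grasp_force=None): finger opening in mm; grasp_force is the grip in N (None keeps the last); returns when the fingers have stopped.
- env.sleep(seconds).
- env.ik(position, orientation): joint angles nearest the present ones, or None.
- env.state(): the state.
- env.read_camera(name): name is "scene" or "top"; returns the picture (400x640x3 uint8, blue, green, red); there is no depth.
- env.calibration(name): a dict with "mtx" (3x3 intrinsics, pixels), "distortion" ([k1, k2, p1, p2, k3] as OpenCV has them; the pictures are not rectified), "extrinsics" (4x4, takes a point from world to camera coordinates). Camera axes: x right, y down, z forward; pixel columns grow to the right and rows downward; lengths in mm; the calibration is good to about 2 mm. A picture is of the moment at which its call begins. calibration takes no time and is no camera call.
A pose or a line that the arm cannot do raises env.IKError and nothing moves.
- env.close_job(): hands the job in; it is judged then, once.
The state is a dict: "clock": time; "joint_positions": joint angles; "qvel": joint speeds; "joint_torque": joint torques, N m; "position": TCP position; "eef_rot": TCP orientation; "force": force on the tool from outside, world axes, zero at the start; "moment": the same for the moment, N m; "width": finger opening in mm; "finger_force": force on a finger pad.
Only numpy, scipy, OpenCV 4.12 (cv2) and the standard library are available. Lean on these libraries where they do the work, as an engineer would, in place of code of your own. Each camera call takes 0.05 s, during which the arm holds its last target. There are 200 camera calls.

## Task

Nip the album in the bench press: crank the handwheel clockwise (seen from above) by its revolving handle, first taking up the wheel's free play until you feel it begin to drive the screw, then give it one and a half turns more, counted from there, and no further, so that the album is neither under- nor over-pressed. Then let go of the handle and swing the clamp lever over to its stop to lock the screw, leaving everything else as it stands.

Things in the scene. Friction and masses are not known exactly. Their poses are not given: they have to be found in the camera images.
- press: Fixed bench press of grey castings, base 240 x 330 mm, crosshead on two columns, its top 195 mm up. Origin: middle of the base on the table, below the screw; x from the front (clamp lever, robot side) to the back, y along the crosshead, z up. The wheel turns a nut in the crosshead that drives the screw down 5 mm a turn; the screw itself does not rotate. The nut holds where it is left.
- wheel_hub (a point): On the handwheel's upright axis at mid height of its rim, 229 mm above the table (wheel 160 mm wide, rim 16 mm thick; the screw's bare end stands to 277 mm on this axis). The wheel stays at its height. Clockwise it first runs idle (about 0.5 N at the handle) for an unknown 60 to 255 degrees, ending at any angle; then it drives the screw, at about 10 N along the handle's circle.
- handle_grip (a point): Middle of the grip of the wheel's upright black crank handle, 24 mm thick, 68 mm tall (242 to 310 mm above the table), this point 282 mm above the table and 72 mm from the wheel's axis. It spins freely about its own upright axis, so a firm grasp need not turn with the wheel. It may start anywhere round the wheel.
- platen: Aluminium pressing plate, 170 x 235 x 18 mm, guided on the columns; origin: centre of its underside, which rests on the bundle from the start without spring load. Screw travel loads four springs between screw and platen, together 10 N per mm; the platen itself does not visibly sink.
- bundle: The work: an album between two wooden press boards, 150 x 200 x 45 mm, loose, lying on the press bed below the platen; origin: centre of its underside. Stays where it is.
- clamp (a joint): Angle of the clamp lever about its upright pivot, rad: 0 slack, grows clockwise seen from above (its grip goes from the -y side to the +y side of the press's front), 1.04 at its stop, locked. It starts at 0 to 0.25, takes about 4 N at its grip and stays where it is left.
- clamp_grip (a point): Middle of the upright black grip of the clamp lever, 18 to 22 mm thick, 50 mm tall (202 to 252 mm above the table), at the end of a dark steel arm 12 mm thick (its middle 206 mm above the table), 105 mm from the pivot, in front of the wheel; this point 232 mm above the table.
- clamp_pivot (a point): Point on the clamp lever's pivot axis, 52 mm in front of the wheel's axis, at the height of the lever's grip (232 mm above the table).
- seal_stone: Bystander: square stone seal 24 x 24 x 55 mm standing on the front of the press base; origin under its middle.
- washer: Bystander: blue porcelain brush-washing bowl, 116 mm wide, 60 mm tall; origin under its middle.
- inkstone: Bystander: round black inkstone, 116 mm wide, 30 mm tall; origin under its middle.
- ink_dish: Bystander: white porcelain dish, 140 mm wide, 22 mm tall; origin under its middle.
- paperweight: Bystander: dark wooden bar 200 (x) x 32 x 22 mm; origin under its middle.
- brush: Bystander: writing brush lying on the table, 225 mm long (x), 13 mm thick; origin under its middle.
- tape: Bystander: roll of clear tape lying flat, 90 mm wide, 20 mm tall; origin under its middle.
- ink_bottle: Bystander: black ink bottle, 60 mm wide, 130 mm tall; origin under its middle.

How it is judged:
By the outcome, as a careful person would: the job done as asked, in the order asked, and still so for the second after the job is handed in, with the robot touching nothing.
It also fails if it takes over 72 s, if anything falls off the work surface, if the arm or the gripper's body presses on something with over 40 N, if the wrist force passes 120 N, or if a joint passes its speed limit or range.

## Working session

There is one attempt and no reset: what is moved stays moved. The work goes in short steps, each a Python script; the robot and the scene stay as the last script left them, time stands still between calls to the robot, and variables do not carry over. Pictures are saved under pics/ and viewed, at most 10 in all, crops included, and the job is handed in when it is done.

```bash
mkdir -p pics; ls; python3 - <<'E'
from rig import env
import cv2,json
for n in("scene","top"):
    im=env.read_camera(n); cv2.imwrite(f"pics/{n}0.png",im)
    c=env.calibration(n); print(n,c)
s=env.state();print(s,env.tip_reach)
E
```

```text
pics
scene {'mtx': array([[494.88198501,   0.        , 318.12983849],
       [  0.        , 494.88198501, 200.07602142],
       [  0.        ,   0.        ,   1.        ]]), 'distortion': array([0.00524698, 0.        , 0.        , 0.        , 0.        ]), 'extrinsics': array([[ 4.42840084e-01,  8.96492707e-01,  1.39099766e-02,
        -1.93749032e+02],
       [ 7.07302561e-01, -3.39767486e-01, -6.19904139e-01,
        -2.61458515e+02],
       [-5.51013382e-01,  2.84356963e-01, -7.84554250e-01,
         1.88745193e+03],
       [ 0.00000000e+00,  0.00000000e+00,  0.00000000e+00,
         1.00000000e+00]])}
top {'mtx': array([[516.22902898,   0.        , 313.01859647],
       [  0.        , 516.22902898, 201.85937701],
       [  0.        ,   0.        ,   1.        ]]), 'distortion': array([-0.02295124,  0.        ,  0.        ,  0.        ,  0.        ]), 'extrinsics': array([[-1.21456560e-02, -9.99897971e-01,  7.51865713e-03,
        -2.38180556e+01],
       [-9.89548203e-01,  1.09387431e-02, -1.43786985e-01,
         5.21047189e+02],
       [ 1.43690070e-01, -9.18646090e-03, -9.89580099e-01,
         1.58675611e+03],
       [ 0.00000000e+00,  0.00000000e+00,  0.00000000e+00,
         1.00000000e+00]])}
{'clock': 0.1, 'joint_positions': array([-1.22199580e+00,  2.60608327e-01, -1.39251349e-01,  1.17271841e+00,
        3.29466095e-05,  1.57081661e+00]), 'qvel': array([-7.02136396e-04, -3.17963709e-03,  1.68797497e-03,  2.22645554e-04,
        2.22127654e-05,  1.06386373e-04]), 'joint_torque': array([ 7.17433668e-04, -4.06508410e+01,  2.54527187e+01,  1.00712251e-02,
        2.34173018e-05, -8.04196603e-07]), 'position': array([ 179.23364871, -492.8176856 ,  244.54910417]), 'eef_rot': array([-3.13981090e+00, -3.29104116e-05,  3.48780186e-01]), 'force': array([-0.14558387, -0.57767035, -0.12279688]), 'moment': array([ 0.02945499, -0.04999055, -0.00981105]), 'finger_force': 0.0, 'width': 85.82248075685432} 14.0
```

View pics/scene0.png

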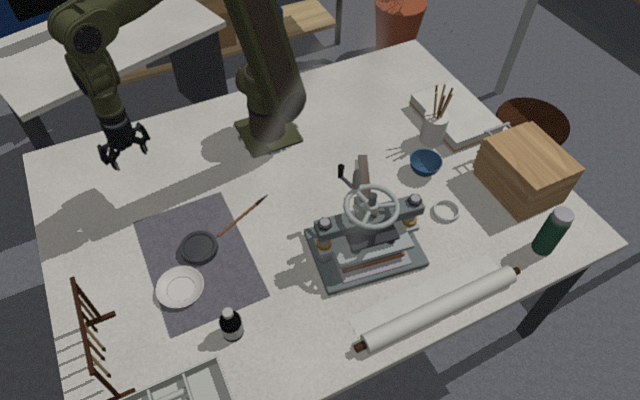

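View pics/top0.png

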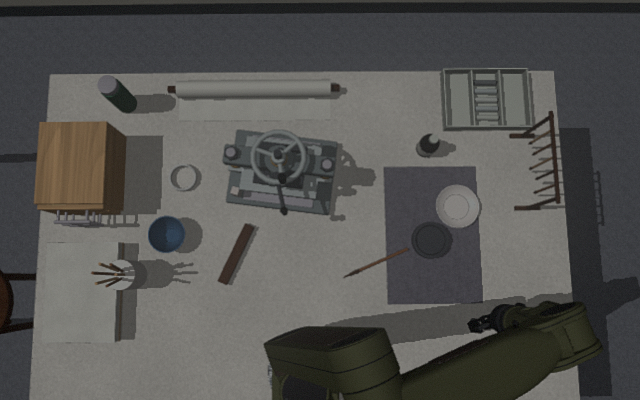

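The scene view shows the press at about (365,235) and the top view shows it at about (280,170). The wheel is centred near (279,155) in the top view. I'll enlarge both.

```bash
python3 - <<'E'
import cv2,numpy as np
a=cv2.imread("pics/top0.png")[115:225,210:350]; b=cv2.imread("pics/scene0.png")[145:295,295:440]
f=lambda i,k:np.clip(cv2.resize(i,None,fx=k,fy=k,interpolation=cv2.INTER_CUBIC)*1.5,0,255).astype('uint8')
cv2.imwrite("pics/topc.png",f(a,5)); cv2.imwrite("pics/scenec.png",f(b,4))
E
```

```text
(no output)
```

View pics/topc.png

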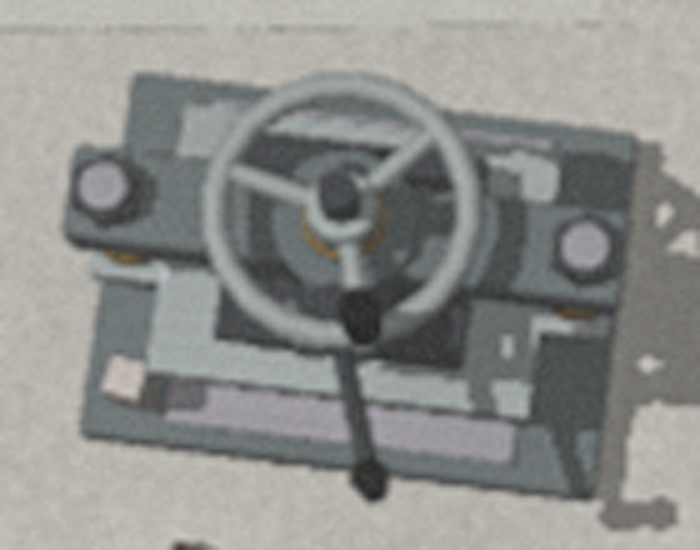

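View pics/scenec.png

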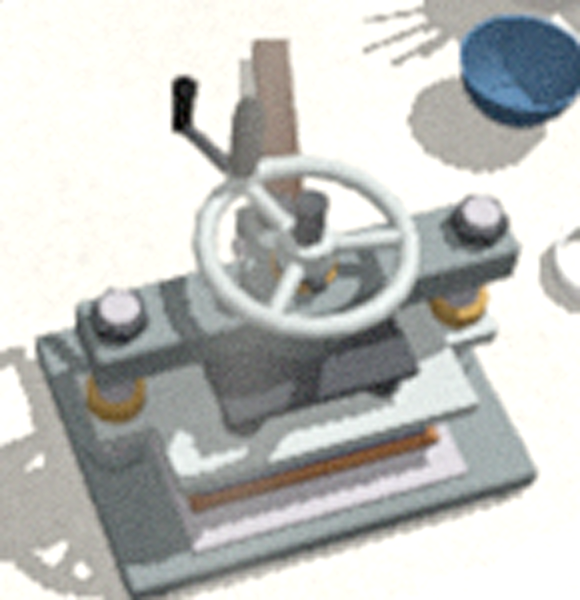

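The top crop shows the wheel centre at crop (344,211), the screw end at (340,192), the handle at (362,305–335) and the clamp grip at (370,480). The seal is at (122,378), at the front left of the base. The scene crop shows the wheel centre at (307,245), the handle at (247,100–172) and the clamp grip at (183,80–128). Next I fit the press pose to these.

```bash
cat > h.py <<'E'
import cv2,numpy as np
from rig import env
K={n:env.calibration(n) for n in("scene","top")}
def proj(n,P):
    c=K[n];E=c["extrinsics"]
    return cv2.projectPoints(np.float64(P).reshape(-1,1,3),cv2.Rodrigues(E[:3,:3])[0],E[:3,3],c["mtx"],c["distortion"])[0].reshape(-1,2)
E
python3 - <<'E'
from h import *
from scipy.optimize import least_squares as LS
T=lambda U,V:((U+.5)/5-.5+210,(V+.5)/5-.5+115)
S=lambda U,V:((U+.5)/4-.5+295,(V+.5)/4-.5+145)
def pts(p):
    x,y,w,a,c,d,zn=p
    R=np.array([[np.cos(w),-np.sin(w)],[np.sin(w),np.cos(w)]])
    L=lambda lx,ly,z:np.r_[R@[lx,ly]+[x,y],z]
    h=lambda z:L(72*np.cos(a),72*np.sin(a),z)
    g=lambda z:L(-52+105*np.cos(c),105*np.sin(c),z)
    return dict(hub=L(0,0,229),screw=L(0,0,277),ht=h(310),hb=h(245),gt=g(252),gb=g(206),nl=L(0,d,zn),nr=L(0,-d,zn))
obs=[("top","hub",T(344,211)),("top","screw",T(340,190)),("top","ht",T(360,303)),("top","hb",T(365,331)),
("top","gt",T(368,471)),("top","gb",T(374,491)),("top","nl",T(103,187)),("top","nr",T(583,247)),
("scene","hub",S(307,245)),("scene","screw",S(315,200)),("scene","ht",S(247,100)),("scene","hb",S(243,172)),
("scene","gt",S(184,83)),("scene","gb",S(182,126)),("scene","nr",S(118,308)),("scene","nl",S(480,217))]
def f(p):
    P=pts(p); return np.concatenate([proj(n,P[k])[0]-o for n,k,o in obs])
r=LS(f,[600,50,0,3.1,3.1,120,215],x_scale=[100,100,1,1,1,100,100],loss='soft_l1')
if r.x[2]: print(r.x)
for (n,k,o),e in zip(obs,r.fun.reshape(-1,2)): print(n,k,e.round(2))
for k,v in pts(r.x).items(): print(k,v.round(1))
E
```

```text
[ 6.23900112e+02  6.91109296e+01 -1.43324280e-01  3.47831757e+00
  3.51253987e+00  1.37827340e+02  2.06846895e+02]
top hub [-0.56 -0.7 ]
top screw [-0.82 -0.59]
top ht [-0.29 -0.07]
top hb [-0.03 -1.08]
top gt [0.24 0.47]
top gb [-0.15 -1.41]
top nl [ 0.3  -0.34]
top nr [0.06 0.16]
scene hub [-0.42 -0.65]
scene screw [-0.7 -0.2]
scene ht [0.14 0.83]
scene hb [-0.57 -1.91]
scene gt [-0.13 -0.59]
scene gb [-0.39 -0.96]
scene nr [-0.1   0.27]
scene nl [-0.07 -0.29]
hub [623.9  69.1 229. ]
screw [623.9  69.1 277. ]
ht [553.2  55.3 310. ]
hb [553.2  55.3 245. ]
gt [470.1  52.8 252. ]
gb [470.1  52.8 206. ]
nl [643.6 205.5 206.8]
nr [604.2 -67.3 206.8]
```

The fit residuals are mostly under 1 px and the geometry is consistent: the clamp is at about 0.15 rad, and the hub and handle are at the expected reach. I'll check IK all round the circle, then approach and grip.

```bash
python3 - <<'E'
from h import *
H=np.array([623.9,69.1]);
O=[np.pi,0,0]
bad=[d for d in range(0,360,15) if env.ik([*(H+72*np.array([np.cos(np.radians(d)),np.sin(np.radians(d))])),282],O) is None]
print("bad",bad)
if not bad:
    env.reach([553.2,55.3,400],O); print(env.state()["clock"],env.state()["force"],env.state()["joint_positions"])
    print(env.movel([553.2,55.3,282],120,until_force=8))
    s=env.state();print(s["clock"],s["position"],s["force"],s["eef_rot"])
    cv2.imwrite("pics/c1.png",cv2.resize(env.read_camera("scene")[100:260,260:460],None,fx=3,fy=3,interpolation=2))
E
```

```text
bad []
3.9167 [-0.08916351 -0.23224275 -0.96572556] [ 9.91865989e-02  3.06983332e-01  3.27046288e-01  1.59099570e+00
 -8.34905604e-05 -3.04189231e+00]
False
5.05 [553.69621304  55.33587016 282.812046  ] [ 0.18957427 -0.06794656  0.96387405] [-3.14145600e+00 -1.51131161e-03 -1.34706543e-06]
```

View pics/c1.png

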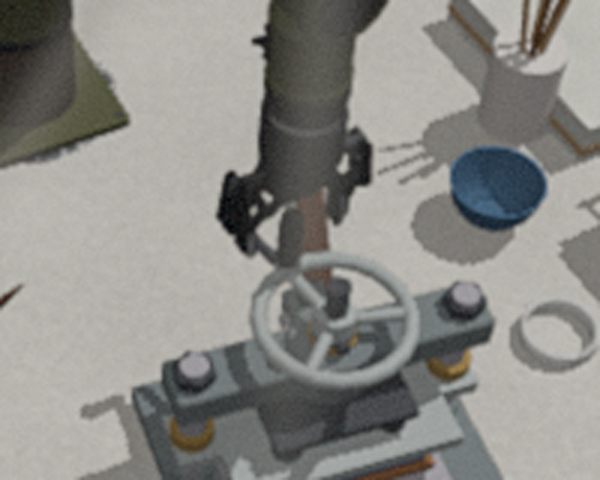

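The picture shows the handle at about (290,235), between the open fingers at (240,220) and (350,180). Joint 6 is close to its limit, so I yaw the tool before gripping, then crank a first short arc.

```bash
cat >> h.py <<'E'
H=np.array([623.9,69.1]); Z=282.
def ang(p,c): d=np.asarray(p)[:2]-c; return np.arctan2(d[1],d[0])
def wr(a): return (a+np.pi)%(2*np.pi)-np.pi
def seg(c,th,v,F=None,r=72.):
    """straight chord to angle th on the circle; returns (tripped, state, radial, tangential cw-opposing force)"""
    t=env.movel([c[0]+r*np.cos(th),c[1]+r*np.sin(th),Z],v,until_force=F)
    s=env.state(); a=ang(s["position"],c); u=np.array([np.cos(a),np.sin(a)]); f=s["force"][:2]
    return t,s,f@u,f@np.array([-u[1],u[0]])
E
python3 - <<'E'
from h import *
env.movel([553.2,55.3,Z],100,ori=[np.pi,0,-0.5])
env.gripper_to(20,60)
s=env.state();print(s["clock"],s["position"].round(2),s["force"].round(2),s["width"],s["finger_force"],s["joint_positions"].round(2))
th=ang(s["position"],H);print(np.degrees(th))
for i in range(4):
    th-=np.radians(8)
    t,s,fr,ft=seg(H,th,60,6)
    print(s["clock"],t,s["position"].round(2),round(np.degrees(ang(s["position"],H)-th),2),s["force"].round(2),fr.round(2),ft.round(2))
    if t: break
E
```

```text
6.35 [553.11  55.22 282.19] [-0.8  -0.33  2.34] 21.77836559854479 58.60873361583799 [ 0.1   0.3   0.02  1.29 -0.   -2.54]
-168.90928971924623
6.6667 False [552.    66.01 282.14] -0.63 [-0.43  0.53  1.74] 0.41 -0.55
6.9833 False [552.37  75.91 282.07] 359.47 [ 0.38 -0.3   1.53] -0.4 0.26
7.3 False [554.12  85.73 282.03] 359.51 [1.12 0.41 2.01] -1.0 -0.66
7.6167 False [557.18  95.21 282.03] 359.54 [1.82 0.11 0.76] -1.65 -0.76
```

```bash
python3 - <<'E'
from h import *
s=env.state(); th0=ang(s["position"],H); th=th0
print(s["clock"],np.degrees(th0))
for i in range(28):
    th-=np.radians(8)
    t,s,fr,ft=seg(H,th,70,4)
    a=ang(s["position"],H); print(round(s["clock"],2),t,s["position"].round(1),round(np.degrees(a)%360,2),round(np.hypot(*(s["position"][:2]-H)),2),fr.round(2),ft.round(2))
    if abs(ft)>4 or abs(fr)>12: break
    if t: th+=0 # small radial trip: carry on
E
```

```text
7.6167 158.6270527582652
7.92 False [561.8 104.6 282. ] 150.23 71.59 -2.58 -0.15
8.21 False [567.1 112.6 282. ] 142.51 71.54 -4.17 0.39
8.5 False [573.6 119.9 281.9] 134.73 71.48 -5.01 0.38
8.79 False [581.  126.1 281.9] 126.96 71.38 -4.34 -0.73
9.08 False [589.2 131.4 281.9] 119.13 71.3 -5.37 0.5
9.38 False [598.2 135.6 281.9] 111.16 71.26 -4.58 -0.34
9.67 False [607.8 138.5 281.9] 103.08 71.21 -4.93 0.18
9.96 False [617.8 140.  281.9] 94.95 71.21 -4.02 -0.58
10.25 False [627.8 140.2 281.9] 86.88 71.24 -4.68 0.07
10.49 True [635.8 139.2 281.9] 80.34 71.06 -0.53 2.17
10.7 True [641.2 138.2 281.8] 75.92 71.2 -0.73 -0.63
10.91 True [644.4 137.3 281.8] 73.3 71.23 0.02 1.15
11.12 True [645.8 136.8 281.8] 72.07 71.21 0.08 3.06
11.32 True [646.3 136.7 281.8] 71.67 71.21 0.32 2.42
11.54 True [646.4 136.6 281.8] 71.57 71.17 -0.2 3.04
11.78 True [646.5 136.6 281.8] 71.49 71.15 1.23 2.39
12.02 True [646.5 136.5 281.9] 71.47 71.09 -0.57 2.99
12.28 True [646.4 136.5 281.9] 71.52 71.1 1.17 3.28
12.54 True [646.3 136.5 282. ] 71.58 71.02 1.19 2.22
12.82 True [646.3 136.4 282. ] 71.56 70.94 1.32 2.94
13.12 True [646.3 136.3 282.1] 71.58 70.85 1.34 2.17
13.42 True [646.3 136.3 282.1] 71.58 70.78 0.69 1.23
13.72 True [646.2 136.2 282.3] 71.63 70.7 1.44 2.12
14.03 True [646.1 136.2 282.3] 71.71 70.66 1.51 2.03
14.35 True [645.9 136.2 282.4] 71.82 70.65 1.89 2.15
14.68 True [645.9 136.1 282.4] 71.83 70.49 1.95 2.4
15.0 True [645.8 136.  282.5] 71.85 70.4 2.2 0.28
15.33 True [645.8 135.9 282.6] 71.85 70.28 1.54 -0.26
```

The force trips stalled the motion at about 71.5°. I'll creep forward in small steps without the trip and log the tangential force.

```bash
python3 - <<'E'
from h import *
th=np.radians(72)
for i in range(9):
    t,s,fr,ft=seg(H,th,20,None,71.3)
    a=ang(s["position"],H); print(round(s["clock"],2),round(np.degrees(th),1),s["position"].round(2),round(np.degrees(a)%360,2),round(np.hypot(*(s["position"][:2]-H)),2),fr.round(2),ft.round(2),s["moment"].round(2),s["width"].round(2))
    if abs(ft)>8: break
    th-=np.radians(1.5)
E
```

```text
Traceback (most recent call last):
AttributeError: 'float' object has no attribute 'round'
```

```bash
python3 - <<'E'
from h import *
th=np.radians(72)
for i in range(9):
    t,s,fr,ft=seg(H,th,20,None,71.3)
    a=ang(s["position"],H); print(round(s["clock"],2),round(np.degrees(th),1),s["position"].round(2),round(np.degrees(a)%360,2),round(np.hypot(*(s["position"][:2]-H)),2),fr.round(2),ft.round(2),s["moment"].round(2),round(s["width"],2))
    if abs(ft)>8: break
    th-=np.radians(1.5)
E
```

```text
15.83 72.0 [645.82 136.2  282.3 ] 71.91 70.59 0.02 0.86 [-0.62  0.09 -0.04] 21.9
16.08 70.5 [646.43 136.09 282.19] 71.41 70.68 -0.35 4.41 [-0.49  0.84  0.07] 21.85
16.33 69.0 [647.01 135.9  282.14] 70.92 70.68 -0.39 7.09 [-0.31  1.35  0.06] 21.78
16.58 67.5 [648.22 135.49 282.13] 69.88 70.7 -0.11 7.7 [-0.16  1.59  0.02] 21.77
16.83 66.0 [649.81 134.92 282.12] 68.51 70.73 -0.35 9.12 [-0.12  1.64  0.09] 22.25
```

```bash
python3 - <<'E'
from h import *
s=env.state(); p=s["position"]; 
env.movel([p[0],p[1],Z],20); s=env.state(); th=ang(s["position"],H)
print(np.degrees(th),s["force"].round(2))
for i in range(5):
    th-=np.radians(8)
    t,s,fr,ft=seg(H,th,70,4)
    a=ang(s["position"],H); print(round(s["clock"],2),t,s["position"].round(1),round(np.degrees(a)%360,2),round(np.hypot(*(s["position"][:2]-H)),2),fr.round(2),ft.round(2))
E
```

```text
69.32258458521339 [-5.34  2.4   5.96]
17.35 True [654.9 132.8 282.2] 64.07 70.79 -0.09 1.58
17.56 True [659.1 130.7 282.1] 60.29 70.94 0.13 0.95
17.77 True [661.  129.5 282.1] 58.43 70.92 0.36 1.76
17.98 True [661.7 129.1 282.1] 57.74 70.92 1.42 3.31
18.18 True [661.8 129.  282.1] 57.72 70.9 0.88 3.55
```

A known-engaged run shows the same trip pattern, so drive began inside the segment from 86.9° to 80.3°. From the timing I put it at about 83°. Next I crank most of the way, logging positions to fit the true circle centre.

```bash
python3 - <<'E'
from h import *
th=np.radians(57.7); log=[]; cont=th
for i in range(46):
    th-=np.radians(10)
    t,s,fr,ft=seg(H,th,75,None,71.4)
    log.append(s["position"]); cont+=wr(ang(s["position"],H)-cont)
    if i%4==3 or i>43: print(round(s["clock"],2),round(np.degrees(th),1),round(np.degrees(cont),1),round(np.hypot(*(s["position"][:2]-H)),2),s["position"][2].round(1),fr.round(1),ft.round(1),round(s["width"],1))
    if np.linalg.norm(s["force"])>35 or np.degrees(cont-th)>12: print("STOP");break
P=np.array(log); np.save("log.npy",P)
A=np.c_[2*P[:,:2],np.ones(len(P))]; c=np.linalg.lstsq(A,(P[:,:2]**2).sum(1),rcond=None)[0]
print("centre",c[:2],"r",np.sqrt(c[2]+c[:2]@c[:2]))
E
```

```text
19.45 17.7 18.9 71.97 281.8 0.8 6.0 21.8
20.72 -22.3 -20.7 72.87 281.7 1.8 6.3 21.9
21.98 -62.3 -60.0 73.25 281.9 2.3 6.6 21.7
23.25 -102.3 -99.3 73.21 282.0 3.8 6.9 22.0
24.52 -142.3 -139.4 72.64 282.0 4.3 6.1 21.7
25.78 -182.3 -179.9 71.91 282.0 3.6 6.2 21.9
27.05 -222.3 -220.1 71.2 282.0 1.3 6.6 21.4
28.32 -262.3 -260.4 70.8 282.0 1.4 6.5 21.9
29.58 -302.3 -300.8 71.02 282.0 -0.2 7.8 22.0
30.85 -342.3 -340.8 71.82 281.9 -0.3 6.6 21.9
32.12 -382.3 -380.5 72.64 281.8 0.7 6.3 21.8
32.43 -392.3 -390.4 72.8 281.9 0.1 5.9 22.0
32.75 -402.3 -400.2 72.95 281.9 2.1 6.9 22.1
centre [624.11469559  67.87232477] r 72.07649289373983
```

```bash
python3 - <<'E'
from h import *
C=np.array([624.11,67.87]); goal=np.radians(-457)
s=env.state(); cont=np.radians(-400); cont+=wr(ang(s["position"],C)-cont); th=cont-np.radians(2)
print(np.degrees(cont))
while cont>goal:
    rem=np.degrees(cont-goal)
    th-=np.radians(8 if rem>10 else max(0.4,min(2,rem/2)))
    t,s,fr,ft=seg(C,th,60 if rem>10 else 20)
    cont+=wr(ang(s["position"],C)-cont)
    if rem<6: print(round(s["clock"],2),round(np.degrees(th),1),round(np.degrees(cont),2),fr.round(1),ft.round(1))
    if np.degrees(cont-th)>12: print("STOP");break
# unload, then release
p=s["position"]
env.gripper_to(60)
s=env.state();print(s["clock"],s["position"],s["force"].round(1),s["width"])
env.movel([*s["position"][:2],360],120); 
s=env.state();print(s["clock"],s["position"])
cv2.imwrite("pics/c2.png",cv2.resize(env.read_camera("top")[100:240,190:370],None,fx=4,fy=4,interpolation=2))
E
```

```text
-399.5765268384623
35.22 -458.9 -455.05 -0.9 9.7
35.47 -459.9 -455.77 -0.5 10.8
35.72 -460.5 -456.29 -0.6 9.5
35.97 -460.9 -456.62 -0.5 10.4
36.22 -461.3 -457.03 -1.0 10.4
36.6667 [609.63994068  -2.83818478 281.69489045] [-1.4  0.6  0.2] 60.11065514749743
37.4667 [609.5260312   -2.86180003 359.44875087]
```

View pics/c2.png

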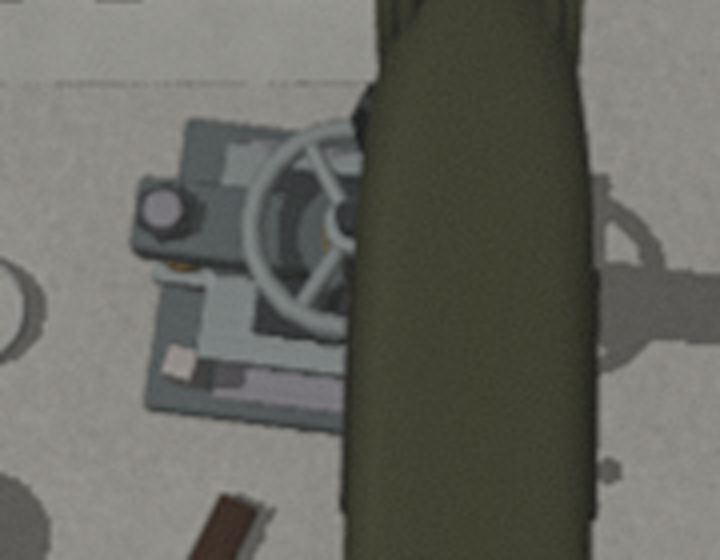

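The top view shows the arm covering the handle side; the rest of the press is undisturbed, with the seal at (180,362). Next is the clamp: I grasp its grip from above, tangentially.

```bash
python3 - <<'E'
from h import *
V=np.array([572.6,75.3]); f0=ang([470.2,52.2],V)%(2*np.pi); print("phi",f0)
env.gripper_to(85)
env.reach([470.2,52.2,360],[np.pi,0,f0]); s=env.state(); print(s["clock"],s["joint_positions"].round(2))
t=env.movel([470.2,52.2,232],130,until_force=8); s=env.state(); print(t,s["clock"],s["position"].round(1))
if not t:
    env.gripper_to(12,25); s=env.state()
    print(s["clock"],s["position"].round(1),s["width"],s["finger_force"],s["force"].round(1))
E
```

```text
phi 3.363464729653803
40.1 [ 0.11  0.15  0.01  1.44 -0.   -0.11]
False 41.2333 [470.8  52.2 232.7]
41.85 [470.2  52.4 232.3] 19.939875925489943 24.382402345072478 [-1.4  0.9  3.3]
```

```bash
python3 - <<'E'
from h import *
V=np.array([572.6,75.3]); s=env.state(); p=s["position"]; r=np.hypot(*(p[:2]-V)); ph=ang(p,V)%(2*np.pi); f0=ph
print(r)
for i in range(40):
    a=ang(s["position"],V)%(2*np.pi)
    ph-=0.09 if a>2.58 else 0.02
    env.movel([V[0]+r*np.cos(ph),V[1]+r*np.sin(ph),232],60,ori=[np.pi,0,ph])
    s=env.state(); a=ang(s["position"],V)%(2*np.pi); u=np.array([np.cos(a),np.sin(a)]); f=s["force"][:2]
    ft=f@[-u[1],u[0]]
    print(round(s["clock"],2),round(f0-ph,3),round(f0-a,3),round(np.hypot(*(s["position"][:2]-V)),1),(f@u).round(1),ft.round(1),round(s["width"],1))
    if abs(ft)>14 or np.linalg.norm(s["force"])>25: break
E
```

```text
104.89001297917807
42.16 0.09 0.092 104.9 2.0 -1.3 20.0
42.47 0.18 0.182 105.0 3.2 -1.5 19.6
42.77 0.27 0.271 105.0 2.0 -0.4 19.6
43.08 0.36 0.361 105.0 1.8 -0.8 19.9
43.39 0.45 0.452 105.0 2.3 0.1 19.6
43.7 0.54 0.542 105.0 2.8 -1.0 20.1
44.01 0.63 0.632 105.0 2.7 0.4 19.8
44.32 0.72 0.723 105.0 3.6 -0.0 19.8
44.62 0.81 0.813 104.9 2.4 0.0 19.7
44.88 0.83 0.826 105.0 2.2 1.5 19.7
45.12 0.85 0.845 104.9 1.7 3.7 20.1
45.38 0.87 0.864 104.9 3.1 2.0 19.8
45.62 0.89 0.871 104.9 1.8 6.6 19.6
45.88 0.91 0.871 104.8 0.0 11.9 19.7
46.12 0.93 0.871 104.6 -0.6 16.3 19.9
```

The lever reached its stop: motion halted at 0.871 rad of travel while the force rose to 16 N, and the fit gave an expected travel of about 0.89. I release, lift clear and check.

```bash
python3 - <<'E'
from h import *
env.gripper_to(60); p=env.state()["position"]
env.movel([*p[:2],360],120)
env.reach([300,-350,360],[np.pi,0,2.0]); s=env.state(); print(s["clock"],s["force"].round(1))
a=env.read_camera("top")[115:225,210:350]; b=env.read_camera("scene")[145:255,295:435]
cv2.imwrite("pics/end.png",np.clip(np.vstack([cv2.resize(i,None,fx=2.7*1.0,fy=2.7,interpolation=2) for i in(a,b)])*1.4,0,255).astype('uint8'))
E
```

```text
49.725 [-0.1 -0.1  0.2]
```

View pics/end.png

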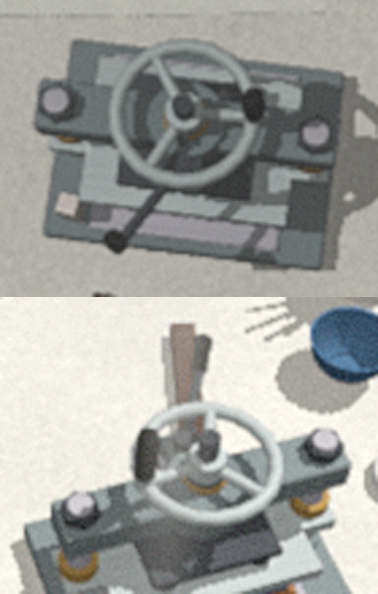

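The picture shows the handle at (253,105), right of the wheel as expected, and the clamp lever at its stop with its grip at (117,240). The seal at (66,204) is untouched.

```bash
python3 -c "
from rig import env
print(env.close_job())"
```

```text
the job is handed in; nothing more can be done
None
```

I took up the free play, gave the wheel one and a half turns from the estimated start of drive (good to about ±3°), let go, swung the clamp lever to its stop, and handed the job in at about 50 s.

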